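# Fetch the bolt caddy out of the packing-bench drawer

## Task

Pull the drawer of the grey drawer unit out to its stop, then lift the yellow caddy of bolts out of it, keeping it level so that both bolts stay in it. Finish while still holding the caddy in the gripper, still and level in the air, with its underside at least 5 cm higher than the top of the drawer unit and touching nothing but the gripper; leave the drawer fully open, the green caddy standing in it, and the tape roll, corner guard and collar on the bench where they are.

Things in the scene. Friction and masses are not known exactly. Their poses are not given: they have to be found in the camera images.
- unit: Low grey bench-top drawer unit, fixed, 240 (x) x 360 (y) x 130 (z) mm; its top is 130 mm above the bench. Origin: bottom edge of its front, at mid-width, on the bench. Its -x side is the front, with one full-width blue drawer front, 15 mm thick, that slides out along -x. The top board (grey, black rubber mat on it) spans x = 15 to 240 mm.
- drawer (a joint): How far the drawer is out, in m: 0 = shut, 0.170 = at its stop. It may start up to 12 mm open. It slides with light friction (under 5 N) and stays where left; the things inside ride along.
- drawer_handle (a point): Middle of the drawer's steel bar handle: round bar 12 mm thick, 120 mm long along the unit's y, its axis 48 mm in front of the blue drawer front, 105 mm above the bench. Two posts join it to the front, 55 mm either side of the middle. Axes parallel to the unit's; moves with the drawer.
- drawer_floor (a point): Point on the upper face of the drawer's floor at mid-width, 70 mm behind the outer face of the blue front, 20 mm above the bench; moves with the drawer, axes parallel to the unit's. Inner space 314 mm wide (y) and 193 mm long, from 49 mm in front of this point (-x) to 144 mm behind; side and back walls 64 mm and blue front 106 mm above this floor.
- caddy_yellow: Yellow caddy with two bolts, loose in the drawer, left or right; 0.3 to 0.5 kg in all. Box 100 x 100 mm, walls 38 mm high, 4 mm thick, divider along x. Black handle bar along its x over the middle, 14 mm wide (y), 16 tall, 92 long between two end plates, bar centre 80 mm above the underside. Origin: centre of its underside; z up, x within 0.1 rad of the unit's x. It rides with the drawer.
- caddy_green: Green plastic caddy of the same shape and sizes with two bolts in it, standing in the drawer on the other side, about 160 mm from the yellow one; to be left in the drawer. Origin: centre of its underside.
- bolt0: Steel bolt with square head and brass square nut, 62 mm long, 20 x 20 mm at head and nut, 60 g, lying along the yellow caddy's x in its +y compartment. Origin: middle of its underside.
- bolt1: The same kind of bolt, in the yellow caddy's -y compartment. Origin: middle of its underside.
- tape_roll: Roll of brown tape lying flat on the bench beside the drawer unit, 110 mm across, 48 mm high, loose. Origin: centre of its underside.
- corner_guard: Black L-shaped corner guard with yellow arrows, 60 x 140 x 60 mm, loose on the bench beside the drawer unit. Origin: centre of its underside.
- post_collar: Black round post collar with yellow arrows, 100 mm across, 70 mm high, loose on the bench beside the drawer unit. Origin: centre of its underside.
There are look-alikes about, which are no part of the job. What is shaped like the corner_guard but red is not meant.

How it is judged:
By the outcome, as a careful person would: the job done as asked, in the order asked, and still so for the second after the job is handed in, while the arm keeps its last pose, push and grip.
It also fails if it takes over 51 s, if anything falls off the work surface, if the arm or the gripper's body presses on something with over 40 N, if the wrist force passes 120 N, or if a joint passes its speed limit or range.

## Robot

A 6-joint arm with a two-finger parallel gripper is mounted at the origin on the work surface. World frame = base frame: x ahead of the robot, y to its left, z up, the work surface at z = 0. Lengths are in mm, angles in rad, forces in N, time in s.
With the tool pointing down it reaches from about 300 to 775 mm from the base axis. Payload 14.6 kg.
Tool frame: the origin (TCP) lies midway between the tips of the shut fingers; the grasp point (between the pads) lies 19 mm behind it; z points along the fingers, y is the line along which they close (so a half turn about z gives the same grasp; the last joint's range is limited). The gripper opens to 94 mm and grips with 3 to 60 N. Pads are 16 mm wide; open, the fingers measure 119 mm over their backs; the gripper's body (75 mm by 177 mm) begins 78 mm behind the grasp point.
Start: joints at [1.243, 0.3, 1.521, -0, 1.321, -0.067], TCP at [141.817, 531.392, 205.446] pointing down, gripper open.
Joint ranges: [-3.03, 3.03], [-0.79, 2.21], [0.23, 2.52], [-1.04, 4.18], [0, 3.07], [-2.55, 2.55]. Speed limits (rad/s): [2.22, 2.22, 2.57, 3.14, 3.14, 3.14].

## Interface

Orientations are given as [roll, pitch, yaw] about the fixed x, y, z axes, in that order (R = Rz(yaw) Ry(pitch) Rx(roll)).
In Python, from cell import manip gives the robot as it stands.
- The arm moves only by the shell command python3 -m creep 'ROWS' [OPENING] [FORCE]. ROWS is text: rows parted by semicolons, each of 6 numbers parted by spaces: the shift along the tool's x, y, z normalised to -1 to 1, where 1 is 4 cm, then the turn, a rotation vector about the tool's x, y, z normalised to -1 to 1, where 1 is pi rad. In form: dx dy dz ax ay az; .... A call has 1 to 20 rows; each row shifts and turns the commanded pose from where the row before left it, along the tool's axes as they then stand; what a row does not reach is not made up. A row lasts 1/8 s, in which the tool goes at most 62.5 mm and 10.7 degrees, less where a joint would pass 70% of its speed; a pose out of reach is approached as far as the arm can. A call with a number of a shift or a turn outside -1 to 1 is refused whole. A call with a gripper value outside its range is refused whole. OPENING is the closure, from 0 (fully open) to 1 (shut), set as the call begins (- or left out, the last holds). The fingers move at their own pace and stop on an object; FORCE is the grip in N (left out, the last holds). Time passes only in rows, so rows that do not move let the fingers close. It gives the time, the measured TCP pose, the force, the opening and the grip force at its end, in the units of the state.
- manip.read_state(): the state, without advancing time (a new reading comes with each control period).
- manip.camera(name): name is "side" or "top"; returns a dict with "color" (384x512x3 uint8, red, green, blue), "range_z" (384x512 float32, mm along the optical axis (not along the pixel's ray), 0 where there is no reading), "camera_matrix" (3x3 intrinsics, pixels), "T" (4x4, takes a point from camera to world coordinates). Camera axes: x right, y down, z forward; pixel columns grow to the right and rows downward; lengths in mm; the calibration is good to about 2 mm. A picture is of the moment at which its call begins.
- manip.sign_off(): hands the job in; it is judged then, once.
The state is a dict: "clock": time; "joints": joint angles; "qd": joint speeds; "effort": joint torques, N m; "eef_pos": TCP position; "eef_rot": TCP orientation; "wrist_force": force on the tool from outside, world axes, zero at the start; "moment": the same for the moment, N m; "finger_gap": finger opening in mm; "finger_force": force on a finger pad.
Only numpy, scipy, OpenCV 4.12 (cv2) and the standard library are available. Lean on these libraries where they do the work, as an engineer would, in place of code of your own. Each camera call takes 0.05 s, during which the arm holds its last target. There are 200 camera calls.

## Working session

There is one attempt and no reset: what is moved stays moved. The work goes in short steps, Python scripts to look and compute and a shell command to move; the robot and the scene stay as the last step left them, time stands still between calls to the robot, and variables do not carry over. Pictures are saved under pics/ and viewed, at most 10 in all, crops included, and the job is handed in when it is done.

```bash
mkdir -p pics; ls; cat > h.py <<'E'
import numpy as np, cv2
from cell import manip
def shot(n,f=None):
    c=manip.camera(n)
    if f: cv2.imwrite('pics/'+f,c['color'][:,:,::-1])
    return c
def cloud(c):
    K=c['camera_matrix'];d=c['range_z'];v,u=np.indices(d.shape)
    P=np.stack([(u-K[0,2])/K[0,0]*d,(v-K[1,2])/K[1,1]*d,d],-1)
    W=P@c['T'][:3,:3].T+c['T'][:3,3]; W[d==0]=np.nan
    return W
E
python3 - <<'E'
from h import *
for n in('top','side'):
    c=shot(n,n+'0.png');print(n,c['T'].round(3).tolist(),c['camera_matrix'].tolist())
    np.savez(n+'0.npz',**c)
print(manip.read_state())
E
```

```text
pics
top [[0.075, -0.973, 0.22, 276.618], [-0.997, -0.072, 0.021, 100.113], [-0.004, -0.221, -0.975, 1320.892], [0.0, 0.0, 0.0, 1.0]] [[473.05377164267725, 0.0, 253.46425441380833], [0.0, 473.05377164267725, 193.93359652354314], [0.0, 0.0, 1.0]]
side [[0.945, -0.228, 0.234, 335.635], [-0.327, -0.654, 0.682, -607.503], [-0.003, -0.721, -0.693, 818.26], [0.0, 0.0, 0.0, 1.0]] [[386.5968767491646, 0.0, 257.9923011493553], [0.0, 386.5968767491646, 182.807741995369], [0.0, 0.0, 1.0]]
{'clock': 0.1, 'joints': array([ 1.24338052e+00,  3.00421779e-01,  1.52149980e+00, -2.40842332e-06,
        1.32068552e+00, -6.66283589e-02]), 'qd': array([-0.00278903, -0.0006989 , -0.00176823,  0.000163  , -0.00082116,
        0.00032069]), 'effort': array([ 9.25100721e-04, -5.32650268e+01, -3.53284943e+01,  7.10027735e-02,
        2.35304347e-02, -8.11878454e-05]), 'eef_pos': array([141.75901491, 531.18516353, 204.94776216]), 'eef_rot': array([-3.14058030e+00, -6.52132600e-05,  2.88080577e+00]), 'wrist_force': array([ 0.61599654,  0.17405586, -0.47981153]), 'moment': array([-0.01334207,  0.00833643, -0.04121729]), 'finger_force': 0.0, 'finger_gap': 94.27250338930955}
```

View pics/top0.png

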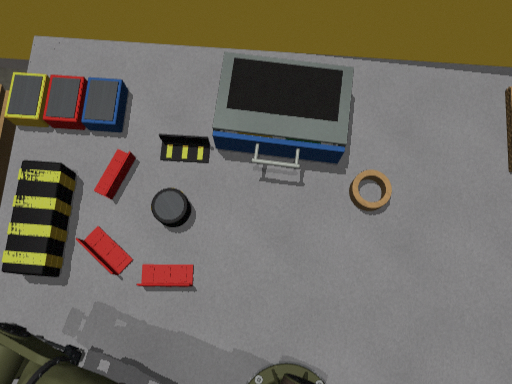

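View pics/side0.png

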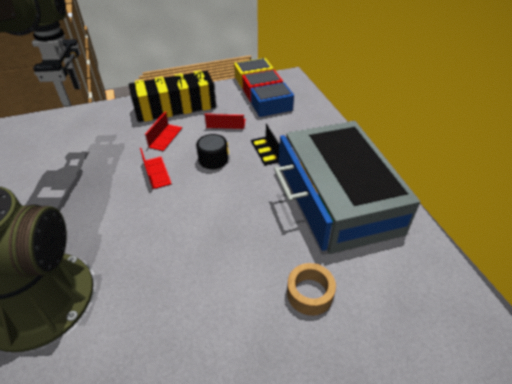

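The top view shows the unit at cols 215–353, rows 55–160, with the handle bar around (276,162). The tape is at (371,190), the collar at (171,207) and the corner guard at (185,148). The drawer is nearly shut.

```bash
python3 - <<'E'
from h import *
c=dict(np.load('top0.npz'));W=cloud(c);img=c['color'].astype(int)
v,u=np.indices(img.shape[:2])
box=(u>200)&(u<365)&(v>45)&(v<175)
top=box&(abs(W[...,2]-130)<8)
r=cv2.minAreaRect(W[...,:2][top].astype(np.float32));print('top rect',r,cv2.boxPoints(r),np.nanmedian(W[...,2][top]))
hs=box&(v>140)&(W[...,2]>80)&(W[...,2]<125)&(img.min(-1)>100)
P=W[hs];print(hs.sum());print('handle',np.c_[u[hs],v[hs],P][::6].round(0))
blue=box&(img[...,2]>img[...,0]+40)
Pb=W[blue];k=Pb[:,2]>118
r=cv2.minAreaRect(Pb[k][:,:2].astype(np.float32));print('blue top',k.sum(),cv2.boxPoints(r),r,np.nanmedian(Pb[k][:,2]))
for n,b in dict(tape=(u>345)&(u<395)&(v>168)&(v<215),collar=(u>148)&(u<195)&(v>185)&(v<230),guard=(u>158)&(u<213)&(v>130)&(v<166)).items():
    m=b&(W[...,2]>12);print(n,cv2.minAreaRect(W[...,:2][m].astype(np.float32)),np.nanmax(W[...,2][m]))
E
```

```text
top rect ((812.154296875, 64.60018920898438), (360.77801513671875, 249.29469299316406), 86.94149017333984) [[ 678.05975 -108.88121]
 [ 926.9993  -122.18251]
 [ 946.24884  238.08159]
 [ 697.30927  251.38289]] 130.32840215168153
264
handle [[256. 144. 688. 129. 108.]
 [256. 146. 681. 129. 115.]
 [256. 148. 677. 128. 108.]
 [255. 150. 671. 131. 108.]
 [255. 151. 668. 130. 110.]
 [255. 152. 665. 130. 111.]
 [255. 153. 662. 130. 110.]
 [254. 154. 660. 132. 108.]
 [298. 154. 669.  15. 108.]
 [297. 155. 666.  17. 108.]
 [297. 156. 663.  17. 107.]
 [297. 157. 659.  17. 112.]
 [256. 158. 649. 126. 108.]
 [253. 159. 645. 134. 112.]
 [259. 159. 646. 118. 111.]
 [296. 159. 653.  20. 112.]
 [256. 160. 644. 126. 107.]
 [262. 160. 644. 110. 110.]
 [268. 160. 646.  94. 108.]
 [297. 160. 652.  17. 107.]
 [257. 161. 641. 123. 107.]
 [263. 161. 641. 107. 112.]
 [269. 161. 642.  91. 112.]
 [275. 161. 643.  75. 112.]
 [296. 161. 647.  20. 115.]
 [262. 162. 638. 109. 112.]
 [268. 162. 641.  93. 106.]
 [274. 162. 640.  78. 115.]
 [280. 162. 641.  62. 113.]
 [286. 162. 643.  46. 111.]
 [267. 163. 637.  96. 
[... 290 characters left out ...]
3. 165. 636.  27. 111.]
 [299. 165. 638.  11. 110.]
 [295. 166. 636.  21. 105.]]
blue top 759 [[ 678.26904  -104.963356]
 [ 695.77356  -105.89866 ]
 [ 714.5735    245.95016 ]
 [ 697.069     246.88547 ]] ((696.4212646484375, 70.49340057373047), (352.3507080078125, 17.529470443725586), 86.94149017333984) 125.51395804673598
tape ((605.1719970703125, -196.92190551757812), (106.43701171875, 111.69827270507812), 49.020023345947266) 54.72975062218916
collar ((513.3560791015625, 351.06658935546875), (99.41565704345703, 101.86056518554688), 78.13536834716797) 78.63041979355148
guard ((687.971923828125, 336.6052551269531), (61.38115692138672, 139.20204162597656), 0.10309318453073502) 65.62119059301494
```

```bash
python3 -m creep '-0.99 -0.52 0 0 0 0;-0.99 -0.52 0 0 0 0;-0.99 -0.52 0 0 0 0;-0.99 -0.52 0 0 0 0;-0.99 -0.52 0 0 0 0;-0.99 -0.52 0 0 0 0;-0.99 -0.52 0 0 0 0;-0.99 -0.52 0 0 0 0;-0.99 -0.52 0 0 0 0;-0.99 -0.52 0 0 0 0;-0.99 -0.52 0 0 0 0;-0.99 -0.52 0 0 0 0;-0.99 -0.52 0 0 0 0;-0.99 -0.52 0 0 0 0;-0.99 -0.52 0 0 0 0' 0.5 30
python3 -m creep '0 0 0 0 0 0.054;0 0 0 0 0 0.054;0 0 0 0 0 0.054;0 0 0 0 0 0.054;0 0 0 0 0 0.054;0 0 0 0 0 0.054;0 0 0 0 0 0.054;0 0 0 0 0 0.056;0 0 0 0 0 0'
```

```text
clock: 1.98
eef_pos: [636.1, 75.7, 205.0]
eef_rot: [-3.141, -0.001, 2.881]
wrist_force: [-0.1, 1.1, 1.0]
finger_gap: 47.0
finger_force: 0.0
clock: 3.1
eef_pos: [635.2, 76.8, 205.1]
eef_rot: [-3.141, 0.0, 1.518]
wrist_force: [-0.5, -0.2, 0.2]
finger_gap: 47.2
finger_force: 0.0
```

```bash
python3 -m creep '-0.075 0.12 0 0 0 0;0 0 0.7 0 0 0;0 0 0.7 0 0 0;0 0 0.7 0 0 0;0 0 0.5 0 0 0;0 0 0.35 0 0 0;0 0 0 0 0 0' 
python3 -m creep '0 0 0 0 0 0;0 0 0 0 0 0;0 0 0 0 0 0;0 0 0 0 0 0;0 0 0 0 0 0' 1 30
```

```text
clock: 3.98
eef_pos: [639.7, 73.5, 86.8]
eef_rot: [-3.14, 0.0, 1.518]
wrist_force: [0.1, 0.0, -0.8]
finger_gap: 46.8
finger_force: 0.0
clock: 4.6
eef_pos: [640.0, 73.6, 87.7]
eef_rot: [3.141, -0.0, 1.517]
wrist_force: [-1.1, -0.2, 3.1]
finger_gap: 11.2
finger_force: 30.0
```

Gripped on the bar. I'll pull about 150 mm, then creep to the stop.

```bash
python3 -m creep '0 -0.1 0 0 0 0;0 -0.2 0 0 0 0;0 -0.3 0 0 0 0;0 -0.35 0 0 0 0;0 -0.35 0 0 0 0;0 -0.35 0 0 0 0;0 -0.35 0 0 0 0;0 -0.35 0 0 0 0;0 -0.35 0 0 0 0;0 -0.35 0 0 0 0;0 -0.3 0 0 0 0;0 -0.2 0 0 0 0;0 -0.1 0 0 0 0;0 0 0 0 0 0' 
python3 -m creep '0 -0.05 0 0 0 0;0 -0.05 0 0 0 0;0 -0.05 0 0 0 0;0 0 0 0 0 0'
```

```text
clock: 6.35
eef_pos: [493.6, 81.7, 87.6]
eef_rot: [-3.141, -0.001, 1.517]
wrist_force: [-0.1, 5.0, 4.7]
finger_gap: 11.2
finger_force: 30.0
clock: 6.85
eef_pos: [487.9, 82.0, 87.7]
eef_rot: [3.141, -0.001, 1.517]
wrist_force: [-0.3, 4.9, 5.9]
finger_gap: 11.0
finger_force: 30.0
```

```bash
python3 -m creep '0 -0.05 0 0 0 0;0 -0.05 0 0 0 0;0 -0.05 0 0 0 0;0 0 0 0 0 0'
python3 -m creep '0 -0.05 0 0 0 0;0 -0.05 0 0 0 0;0 0 0 0 0 0'
```

```text
clock: 7.35
eef_pos: [481.9, 82.4, 87.7]
eef_rot: [3.141, -0.001, 1.517]
wrist_force: [-0.9, 5.8, 4.1]
finger_gap: 11.0
finger_force: 30.0
clock: 7.72
eef_pos: [477.9, 82.6, 87.7]
eef_rot: [3.141, -0.001, 1.517]
wrist_force: [-0.2, 6.4, 4.9]
finger_gap: 10.7
finger_force: 30.0
```

```bash
python3 -m creep '0 -0.05 0 0 0 0;0 -0.05 0 0 0 0;0 0 0 0 0 0'
python3 -m creep '0 -0.05 0 0 0 0;0 0 0 0 0 0'
```

```text
clock: 8.1
eef_pos: [476.0, 82.7, 87.8]
eef_rot: [3.136, -0.001, 1.517]
wrist_force: [18.1, 5.9, -9.2]
finger_gap: 11.0
finger_force: 30.0
clock: 8.35
eef_pos: [476.0, 82.7, 87.8]
eef_rot: [3.131, -0.001, 1.517]
wrist_force: [36.1, 5.6, -22.1]
finger_gap: 11.1
finger_force: 30.0
```

```bash
python3 - <<'E'
from h import *
c=shot('top','top1.png');np.savez('top1.npz',**c)
E
python3 -m creep '0 0 0 0 0 0;0 0 0 0 0 0;0 0 0 0 0 0' 0.5
python3 -m creep '0 0 -0.5 0 0 0;0 0 -0.9 0 0 0;0 0 -0.9 0 0 0;0 0 -0.9 0 0 0;0 0 -0.5 0 0 0;0 0 0 0 0 0'
```

```text
clock: 8.78
eef_pos: [471.7, 82.3, 87.2]
eef_rot: [-3.141, 0.0, 1.517]
wrist_force: [-0.5, 0.7, 0.0]
finger_gap: 37.2
finger_force: 0.0
clock: 9.52
eef_pos: [472.4, 82.5, 236.3]
eef_rot: [3.14, -0.0, 1.517]
wrist_force: [0.4, -0.4, -0.2]
finger_gap: 46.9
finger_force: 0.0
```

View pics/top1.png

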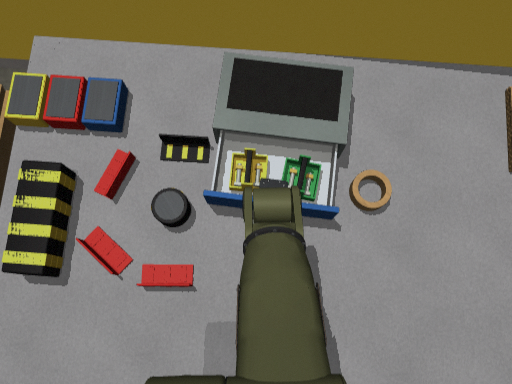

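The drawer is out with both caddies visible: yellow at (249,170), green at (303,178). Next I'll measure the yellow handle bar.

```bash
python3 - <<'E'
from h import *
c=shot('top','top2.png');s=shot('side','side2.png');W=cloud(c);img=c['color'].astype(int);v,u=np.indices(img.shape[:2])
box=(u>222)&(u<278)&(v>143)&(v<200)
def rect(n,m): 
    m=m.astype(np.uint8);k,l,st,_=cv2.connectedComponentsWithStats(m);m=l==1+st[1:,4].argmax()
    print(n,m.sum(),cv2.minAreaRect(W[...,:2][m].astype(np.float32)),np.nanmedian(W[...,2][m]),np.nanpercentile(W[...,2][m],[5,95]),W[m].mean(0)[:2])
rect('bar',box&(img.max(-1)<70)&(W[...,2]>85)&(W[...,2]<125))
yel=(img[...,0]>110)&(img[...,1]>90)&(img[...,2]<70)
rect('yellow',box&yel&(W[...,2]>45))
grn=(img[...,1]>img[...,0]+40)&(u>275)&(u<330)&(v>140)&(v<215)
rect('green',grn&(W[...,2]>45))
b2=(u>200)&(u<345)&(v>170)&(v<220)&(img[...,2]>img[...,0]+40)&(W[...,2]>115);rect('bluefront',b2)
ci=c['color'][120:220,200:350,::-1];si=s['color'][100:260,200:420,::-1]
cv2.imwrite('pics/c2.png',cv2.vconcat([cv2.resize(ci,(540,360)) ,cv2.resize(si,(540,240))]))
E
```

```text
bar 86 ((647.8856201171875, 146.262939453125), (45.4541130065918, 13.364494323730469), 3.965585947036743) 107.21421647890543 [102.98455886 111.40518549] [647.94949163 145.77840286]
yellow 19 ((622.114501953125, 101.05020141601562), (116.929931640625, 29.256582260131836), 15.763402938842773) 54.71915927174791 [ 49.88727505 372.92463442] [660.1224789  111.01456548]
green 91 ((615.0570678710938, -39.435211181640625), (104.74051666259766, 30.368398666381836), 4.2191877365112305) 57.61928496442579 [49.39175288 61.41536016] [617.3458252  -41.45440287]
bluefront 221 ((518.8660888671875, 180.82766723632812), (150.18020629882812, 62.36400604248047), 52.9134635925293) 124.99182774526321 [119.41787517 129.94952886] [538.17972485 207.93701308]
```

View pics/c2.png

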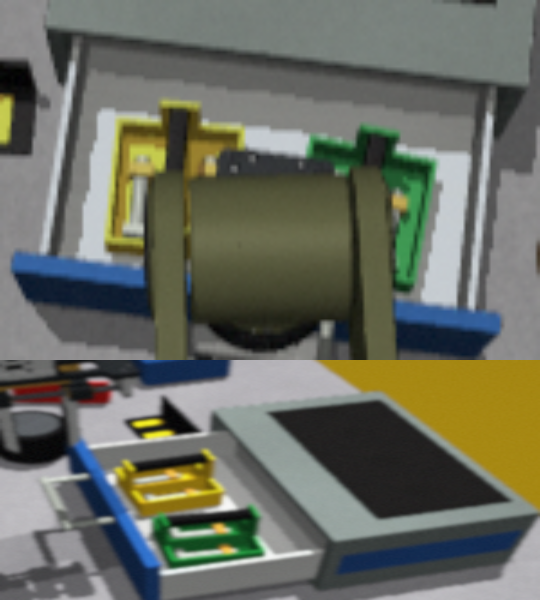

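The side crop shows both caddies upright with their handle bars clear. In the top view the arm hides part of the yellow one, so I'll measure from the earlier top1 frame.

```bash
python3 - <<'E'
from h import *
c=dict(np.load('top1.npz'));W=cloud(c);img=c['color'].astype(int);v,u=np.indices(img.shape[:2])
def rect(n,m): 
    m=m.astype(np.uint8);k,l,st,_=cv2.connectedComponentsWithStats(m);m=l==1+st[1:,4].argmax()
    P=W[m];p=np.polyfit(P[:,0],P[:,1],1)
    print(n,m.sum(),cv2.minAreaRect(P[:,:2].astype(np.float32)),np.median(P[:,2]),'slope',p[0],'x',np.percentile(P[:,0],[1,99]),'y',np.percentile(P[:,1],[1,99]))
    return P
box=(u>225)&(u<272)&(v>143)&(v<198)
rect('bar',box&(u<257)&(img.max(-1)<75)&(W[...,2]>90)&(W[...,2]<120))
P=rect('yellow',box&(img[...,0]>img[...,2]+60)&(W[...,2]>45)&(W[...,2]<130)&(v<194))
hi=P[P[:,2]>80];print('plates',hi.round(0)[::4])
rect('ygap',box&(img[...,0]>img[...,2]+60)&(W[...,2]>45)&(W[...,2]<70))
rect('bluefront',(u>200)&(u<345)&(v>180)&(v<220)&(img[...,2]>img[...,0]+40)&(W[...,2]>115)&(W[...,2]<135))
rect('green',(img[...,1]>img[...,0]+40)&(u>275)&(u<330)&(v>140)&(v<215)&(W[...,2]>45))
s=shot('side');W=cloud(s);img=s['color'].astype(int);v,u=np.indices(img.shape[:2])
b=(u>240)&(u<300)&(v>130)&(v<165)
rect('side bar',b&(img.max(-1)<75)&(W[...,2]>85)&(W[...,2]<120))
E
```

```text
bar 165 ((627.0585327148438, 145.8773956298828), (13.714887619018555, 87.11723327636719), 89.96553802490234) 108.10945538523288 slope -0.0016100607996818858 x [584.02044022 670.47789666] y [139.18853078 152.5022269 ]
yellow 112 ((627.1878662109375, 178.58050537109375), (35.98908615112305, 100.35321044921875), 88.03131866455078) 56.098872896870944 slope -0.004118903078692932 x [577.40910498 676.27713832] y [161.44774482 196.09727913]
plates []
ygap 112 ((627.1878662109375, 178.58050537109375), (35.98908615112305, 100.35321044921875), 88.03131866455078) 56.098872896870944 slope -0.004118903078692932 x [577.40910498 676.27713832] y [161.44774482 196.09727913]
bluefront 229 ((539.5091552734375, 205.53392028808594), (101.4720458984375, 15.262042045593262), 86.63752746582031) 125.2125517861241 slope 2.0740720845735567 x [530.1095685  547.70373478] y [156.47296759 255.50601324]
green 110 ((613.6802368164062, -31.02519989013672), (33.577369689941406, 99.95012664794922), 82.8632583618164) 56.41337288028353 slope -0.13511292673844552 x [563.88458316 663.65277678] y [-51.48272529  -9.8333038 ]
side bar 19 ((724.3452758789062, 239.33448791503906), (4.531436443328857, 12.001270294189453), 89.36386108398438) 96.27260446250159 slope 0.09326275026142733 x [718.37389365 729.72326466] y [237.20464916 241.64315878]
```

Yellow handle bar centre is about (627,146), along world x (yaw about −0.01). I'll rotate the tool 1.61 rad and move above it.

```bash
python3 -m creep '0 0 0 0 0 -0.057;0 0 0 0 0 -0.057;0 0 0 0 0 -0.057;0 0 0 0 0 -0.057;0 0 0 0 0 -0.057;0 0 0 0 0 -0.057;0 0 0 0 0 -0.057;0 0 0 0 0 -0.057;0 0 0 0 0 -0.057;-0.64 0.27 0 0 0 0;-0.64 0.27 0 0 0 0;-0.64 0.27 0 0 0 0;-0.64 0.27 0 0 0 0;-0.64 0.27 0 0 0 0;-0.64 0.27 0 0 0 0;0 0 0 0 0 0;0 0 0 0 0 0' 0.3 60
```

```text
clock: 11.8
eef_pos: [625.9, 145.2, 234.5]
eef_rot: [-3.141, -0.002, 3.129]
wrist_force: [-0.9, 0.7, 0.4]
finger_gap: 65.7
finger_force: 0.0
```

```bash
python3 -m creep '-0.03 0.02 0.7 0 0 0;0 0 0.8 0 0 0;0 0 0.8 0 0 0;0 0 0.7 0 0 0;0 0 0.5 0 0 0;0 0 0.3 0 0 0;0 0 0 0 0 0'
python3 -m creep '0 0 0 0 0 0;0 0 0 0 0 0;0 0 0 0 0 0;0 0 0 0 0 0;0 0 0 0 0 0;0 0 0 0 0 0' 0.7 60
```

```text
clock: 12.68
eef_pos: [627.5, 146.1, 83.2]
eef_rot: [-3.141, -0.001, 3.129]
wrist_force: [0.1, -0.4, -0.0]
finger_gap: 65.6
finger_force: 0.0
clock: 13.42
eef_pos: [627.8, 146.2, 83.4]
eef_rot: [-3.142, 0.0, 3.129]
wrist_force: [0.4, 0.2, -1.1]
finger_gap: 28.3
finger_force: 0.0
```

```bash
python3 - <<'E'
from h import *
s=shot('side');cv2.imwrite('pics/s3.png',cv2.resize(s['color'][60:230,190:400,::-1],(720,583),interpolation=2))
E
```

```text
(no output)
```

View pics/s3.png

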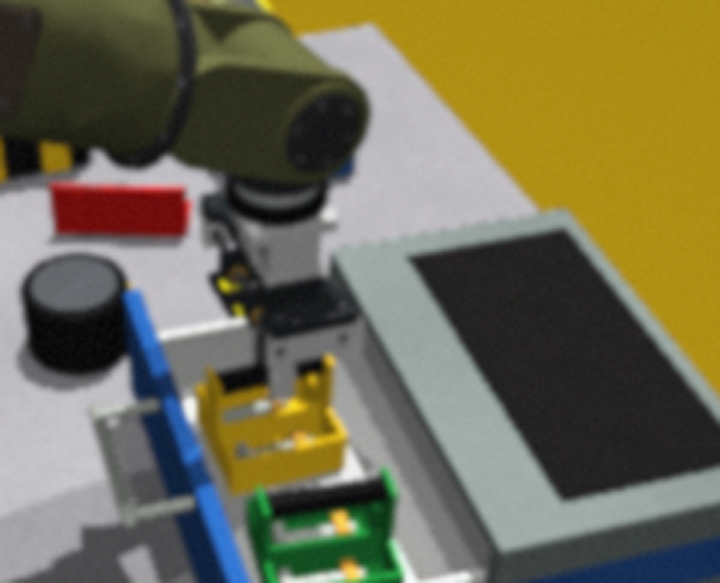

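The finger straddles the yellow bar near its middle (around (280,370) in the crop), and the green caddy is clear. I'll close now.

```bash
python3 -m creep '0 0 0.04 0 0 0;0 0 0 0 0 0;0 0 0 0 0 0;0 0 0 0 0 0;0 0 0 0 0 0' 1 60
python3 -m creep '0 0 -0.1 0 0 0;0 0 -0.15 0 0 0;0 0 -0.15 0 0 0;0 0 -0.1 0 0 0;0 0 0 0 0 0'
```

```text
clock: 14.1
eef_pos: [627.6, 146.0, 81.5]
eef_rot: [-3.141, -0.001, 3.129]
wrist_force: [-0.4, -0.3, -3.3]
finger_gap: 13.4
finger_force: 60.0
clock: 14.72
eef_pos: [627.9, 146.2, 102.3]
eef_rot: [3.141, 0.001, 3.129]
wrist_force: [-0.7, -0.8, -4.2]
finger_gap: 13.5
finger_force: 60.0
```

Carrying about 4 N. Lifting straight up.

```bash
python3 -m creep '0 0 -0.1 0 0 0;0 0 -0.2 0 0 0;0 0 -0.3 0 0 0;0 0 -0.35 0 0 0;0 0 -0.35 0 0 0;0 0 -0.35 0 0 0;0 0 -0.35 0 0 0;0 0 -0.35 0 0 0;0 0 -0.35 0 0 0;0 0 -0.35 0 0 0;0 0 -0.35 0 0 0;0 0 -0.35 0 0 0;0 0 -0.35 0 0 0;0 0 -0.35 0 0 0;0 0 -0.3 0 0 0;0 0 -0.2 0 0 0;0 0 -0.1 0 0 0;0 0 0 0 0 0;0 0 0 0 0 0;0 0 0 0 0 0'
```

```text
clock: 17.23
eef_pos: [627.7, 146.1, 303.5]
eef_rot: [-3.141, -0.001, 3.129]
wrist_force: [0.1, -0.2, -4.2]
finger_gap: 13.7
finger_force: 60.0
```

```bash
python3 - <<'E'
from h import *
s=shot('side','side4.png');t=shot('top')
a=s['color'][:,:,::-1];b=t['color'][:,:,::-1]
cv2.imwrite('pics/st4.png',cv2.hconcat([cv2.resize(a[20:250,180:400],(430,450),interpolation=2),cv2.resize(b[30:230,180:350],(370,450),interpolation=2)]))
W=cloud(s);img=s['color'].astype(int);v,u=np.indices(img.shape[:2])
m=(img[...,0]>110)&(img[...,1]>80)&(img[...,2]<60)&(abs(W[...,0]-628)<75)&(abs(W[...,1]-146)<75)&(W[...,2]>150)
P=W[m];print(m.sum(),P.min(0),P.max(0))
# lower edge of near (-y) wall
k=P[:,1]<105;Q=P[k]
for lo in range(575,685,15):
    q=Q[(Q[:,0]>=lo)&(Q[:,0]<lo+15)]
    if len(q):print(lo,q[:,2].min().round(1),q[:,2].max().round(1))
print(manip.read_state()['qd'].round(4))
E
```

```text
1214 [573.04098616  82.19096858 240.31891625] [674.65525169 197.35003818 443.0031484 ]
575 240.8 280.9
590 241.9 281.4
605 242.4 281.9
620 243.8 280.6
635 241.6 280.3
650 240.3 443.0
665 244.5 280.9
[ 0.0012 -0.0005 -0.0009 -0.0015  0.0011 -0.0012]
```

View pics/st4.png

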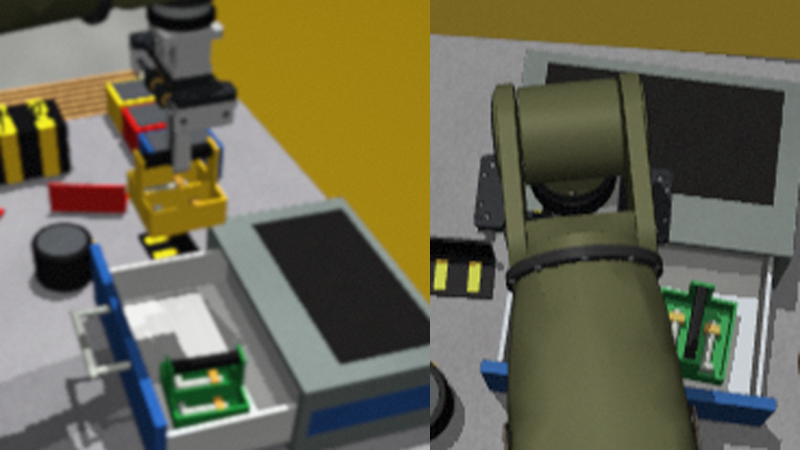

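The caddy hangs level with its underside at z ≈ 241 and the green one is still in the drawer. Last check: drawer extension.

```bash
python3 - <<'E'
from h import *
t=shot('top');W=cloud(t);img=t['color'].astype(int);v,u=np.indices(img.shape[:2])
d=np.array([.9986,-.0534]);o=np.array([687.7,71.])
m=(img[...,2]>img[...,0]+40)&(v>180)&(v<220)&(u>290)&(u<345)&(abs(W[...,2]-126)<6)
a=(W[m][:,:2]-o)@d
g=(u>280)&(u<350)&(v>60)&(v<150)&(abs(W[...,2]-130)<6);b=(W[g][:,:2]-o)@d
print('drawer face',np.percentile(a,[1,50,99]),'board',np.percentile(b,[1,99]))
E
```

```text
drawer face [-162.93203514 -156.56960245 -149.06493545] board [ 23.35707556 243.77942164]
```

```bash
python3 -c "
from cell import manip
print(manip.sign_off())"
```

```text
the job is handed in; nothing more can be done
None
```

I handed the job in with the drawer pulled to its stop (about 170 mm) and the yellow caddy held still and level, its underside about 240 mm above the bench (about 110 mm above the unit's top). The green caddy is still in the drawer, the arm touched nothing on the bench, and I didn't confirm from above that both bolts are in the yellow caddy.

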